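# Set a leaning runner clamp with a gauge blade

### The job

Set the skate-runner clamp to its gauge. Take the gauge with the plain flat rectangular handle from the rack, slide its blade down into the gap of the leaning clamp and, before you let go, push it fully home with its shoulder on the jaws. Then close the sliding jaw until the blade is held against the fixed jaw, and leave the gauge there; the other two gauges stay in the rack.

Things in the scene. Friction and masses are not known exactly. Their poses are not given: they have to be found in the camera images.
- gauge_handle (a point): Gauge to use, 122 mm long, about 0.2 kg, blade down in one of the rack's slots (it varies). Point: centre of its plain rectangular black handle, 38 (x) by 18 (y) by 54 mm (z). Below it a steel shoulder plate 54 (x) by 34 (y) by 8 mm, underside 35 mm below the point; then the steel blade, 40 mm wide (x), 6 thick (y), 60 mm further down. z: blade to handle (up in the rack).
- knob_gauge_handle (a point): Another gauge in the rack, to be left there: same shoulder, upright round knob 34 mm across, top 56 mm above the rack's top. Point at the middle of its handle, 32 mm above the rack's top.
- tee_gauge_handle (a point): Another gauge in the rack, to be left there: same shoulder, T-handle with a round crossbar 90 mm long (x) and 16 mm thick, top 54 mm above the rack's top. Point on the stem, 31 mm above the rack's top.
- rack: Fixed dark wooden rack, 80 (x) by 236 (y) by 72 mm high, origin at the centre of its underside. Three through slots, 50 (x) by 14 mm (y), 78 mm apart along its y; the gauges hang in them by their shoulders, which rest on the top, their axes parallel to the rack's.
- clamp_mouth (a point): Mouth of the fixed leaning clamp (grey castings, steel jaws), level with the jaws' tops, midway along the gap, on the inner face of the fixed jaw. z: out of the gap, 29 degrees from vertical, leaning away from the robot; x: along the gap, downhill; y: level, across the gap to the sliding jaw. Gap 72 mm deep, bounded at x = +-24 mm by end cheeks, tops 4 mm lower.
- jaw (a joint): Travel of the sliding jaw towards the fixed jaw, m: gap = 16 mm minus this (0 = widest; 14 mm = end of travel). Starts with a gap of 9.5 to 13 mm. Slides stiffly (3 N) along the clamp's -y and stays where left; an empty gap would close to less than the blade's thickness.
- jaw_tab (a point): Middle of the top edge of the sliding jaw's upright steel push tab; axes as clamp_mouth. Tab 44 (x) by 10 (y) by 72 mm deep; its outer (+y) face is free for 55 mm down, inner for 45 mm down to a push bar. The point is 12 mm above the jaws' tops, 81 mm in +y from the sliding jaw's inner face. Push to -y to close.
- clamp: The clamp's leaning part; origin and axes as clamp_mouth. Fixed jaw 72 mm long (x), 30 mm thick, at -y. When the gauge is home its axes are parallel to these, the underside of its shoulder at z = 0 on the jaws, and the blade, against the fixed jaw, has its centre at y = 3 mm.
- gauge: The same gauge as a whole, with its origin at the centre of the underside of its shoulder plate, axes as gauge_handle.
Not all that is in view belongs to the job. Leave any orange look-alike of the gauge alone.

How it is judged:
By the outcome, as a careful person would: the job done as asked, in the order asked, and still so for the second after the job is handed in, with the robot touching nothing.
It also fails if it takes over 59 s, if anything falls off the work surface, if the arm or the gripper's body presses on something with over 40 N, if the wrist force passes 120 N, or if a joint passes its speed limit or range.

### The arm

A 7-joint arm with a two-finger parallel gripper is mounted at the origin on the work surface. World frame = base frame: x ahead of the robot, y to its left, z up, the work surface at z = 0. Lengths are in m, angles in rad, forces in N, time in s.
With the tool pointing down it reaches from about 0.4 to 0.75 m from the base axis. Payload 19.5 kg.
Tool frame: the origin (TCP) lies at the very end of the fingers, on their centre line; the grasp point (between the pads) lies 19 mm behind it; z points along the fingers, y is the direction in which the jaws open and shut (so a half turn about z gives the same grasp; the last joint's range is limited). The gripper opens to 85 mm and grips with 20 to 120 N. Pads are 22 mm wide; open, the fingers measure 114 mm over their backs; the gripper's body (76 mm by 85 mm) begins 54 mm behind the grasp point. The pads swing forward as they close: fully open they stand 13 mm farther back than shut.
Start: joints at [1.253, 0.707, -0.028, 1.485, 0.022, 0.951, -0.075], TCP at [0.157, -0.553, 0.231] pointing down, gripper open.
Joint ranges: [-2.71, 2.71], [-0.32, 2.16], [-1.57, 1.52], [0, 2.45], [-1.46, 4.6], [0, 2.02], [-2.83, 2.83]. Speed limits (rad/s): [1.89, 1.89, 2.57, 2.57, 3.01, 3.01, 3.01].

### API

Orientations are given as a 3x3 rotation matrix whose columns are the frame's x, y, z axes.
In Python, from bench import env, camera, finder gives the robot as it stands.
- The arm moves only by the shell command python3 -m inch 'ROWS' [FORCE]. ROWS is JSON, a list of rows, each a list of 7 numbers: the shift along the world's x, y, z in mm, then the turn, a rotation vector about the world's x, y, z in rad, then the opening, from -1 (shut) to 1 (fully open). In form: [[x, y, z, rx, ry, rz, hand], ...]. A call has 1 to 8 rows; each row shifts and turns the commanded pose from where the row before left it; what a row does not reach is not made up. A row lasts 1/12 s, in which the tool goes at most 41.7 mm and 7.16 degrees, less where a joint would pass 70% of its speed; a pose out of reach is approached as far as the arm can. A call is refused whole if a number of a shift passes 41.7 or a number of a turn 0.125, either way. A call with a gripper value outside its range is refused whole. The fingers move at their own pace and stop on an object; FORCE is the grip in N (left out, the last holds). Time passes only in rows, so rows that do not move let the fingers close. It gives the time, the measured TCP pose, the force and the opening at its end, in the units of the state.
- env.read_state(): the state, without advancing time (a new reading comes with each control period).
- camera(name): name is "side" or "top" or "wrist"; returns a dict with "color" (420x560x3 uint8, blue, green, red), "fx", "fy", "cx", "cy" (pixels), "dist" ([k1, k2, p1, p2, k3] as OpenCV has them; the pictures are not rectified), "xyz" and "attitude" of the camera in the world; the wrist camera has in their place "hand_eye" (4x4, takes a point from camera to tool coordinates, whose origin is the TCP and whose axes are the flange's). Camera axes: x right, y down, z forward; pixel columns grow to the right and rows downward; lengths in m; the calibration is good to about 2 mm. A picture is of the moment at which its call begins: read the wrist's pose just before it. There is no depth.
- env.job_done(): hands the job in, once; it reports no verdict.
Trained networks look in a picture, given as the dict that the camera call returned (one of the last four; its "shot" number tells which), for a name from the list of things; names that differ only in an ending like _2 or _b are one class to them, and where a whole thing is asked for, a point or a joint stands for the part that bears it (a point fixed in the world has none). Each returns a list of dicts, best first, with "p" (0 to 1); they miss things now and then, are a little off and sometimes report something else, mostly with a low value. They report only what shows in the picture. A call takes as long as a camera call. They do not tell look-alikes from the thing itself.
- finder.boxes_of(label, picture): "bbox" ([left, top, right, bottom] in pixels, round what is visible of it).
- finder.tip_of(label, picture): "point" ([column, row] in pixels: a listed point, or the origin of a listed thing).
The state is a dict: "time": time; "joint_pos": joint angles; "dq": joint speeds; "joint_torque": joint torques, N m; "ee_pos": TCP position; "tcp_rot": TCP orientation; "ft_force": force on the tool from outside, world axes, zero at the start; "ft_torque": the same for the moment, N m; "opening": finger opening in m.
Only numpy, scipy, OpenCV 4.12 (cv2) and the standard library are available. Lean on these libraries where they do the work, as an engineer would, in place of code of your own. Each camera call takes 0.05 s, during which the arm holds its last target.

## Working session

There is one attempt and no reset: what is moved stays moved. The work goes in short steps, Python scripts to look and compute and a shell command to move; the robot and the scene stay as the last step left them, time stands still between calls to the robot, and variables do not carry over. Pictures are saved under pics/ and viewed, and the job is handed in when it is done.

```bash
ls; mkdir -p pics
python3 - <<'E'
from bench import env,camera,finder
import cv2,numpy as np
s=env.read_state()
for k in("time","ee_pos","tcp_rot","opening"):print(k,np.round(s[k],4).tolist())
for n in("side","top"):
    p=camera(n);cv2.imwrite(f"pics/{n}0.png",p["color"])
    print(n,p["fx"],p["fy"],p["cx"],p["cy"],p["dist"],p["xyz"],np.round(p["attitude"],4).tolist())
    for l in("gauge_handle","knob_gauge_handle","tee_gauge_handle","rack","clamp_mouth","jaw_tab","gauge"):
        print(l,[(np.round(d["point"],1).tolist(),round(d["p"],2)) for d in finder.tip_of(l,p)][:4])
    for l in("gauge","rack","clamp"):
        print(l,[(np.round(d["bbox"]).tolist(),round(d["p"],2)) for d in finder.boxes_of(l,p)][:4])
E
```

```text
pics
time 0.0
ee_pos [0.1565, -0.553, 0.2309]
tcp_rot [[0.9622, 0.2723, -0.0003], [0.2723, -0.9622, 0.001], [-0.0, -0.001, -1.0]]
opening 0.0852
side 482.3905195608146 482.3905195608146 285.7421527149701 204.8462953311034 [-0.00045583  0.          0.          0.          0.        ] [0.48953298 0.91778759 0.68526562] [[-0.9987, -0.0108, 0.0498], [-0.0482, 0.5139, -0.8565], [-0.0163, -0.8578, -0.5137]]
gauge_handle [([288.5, 174.4], 0.95), ([286.7, 201.5], 0.69)]
knob_gauge_handle [([294.7, 162.1], 0.7)]
tee_gauge_handle [([305.7, 150.8], 0.86)]
rack [([291.2, 194.1], 0.6)]
clamp_mouth []
jaw_tab [([293.6, 292.2], 0.97)]
gauge [([287.7, 187.1], 0.74)]
gauge [([277.0, 163.0, 297.0, 188.0], 0.9), ([271.0, 191.0, 297.0, 233.0], 0.85)]
rack [([266.0, 152.0, 319.0, 210.0], 0.67)]
clamp [([281.0, 249.0, 359.0, 346.0], 0.86)]
top 433.9466519491423 433.9466519491423 279.66000481314506 202.17492358960868 [-0.0556862  0.         0.         0.         0.       ] [ 0.40197156 -0.0135871   1.07941011] [[-0.0263, -0.991, 0.1312], [-0.9994, 0.0233, -0.0248], [0.0215, -0.1317, -0.9911]]
gauge_handle [([296.1, 197.0], 0.74), ([359.0, 196.3], 0.58)]
knob_gauge_handle [([388.8, 199.8], 0.55), ([175.1, 215.1], 0.28)]
tee_gauge_handle [([416.2, 204.3], 0.94)]
rack [([376.4, 204.1], 0.74)]
clamp_mouth [([178.1, 218.3], 0.92)]
jaw_tab [([135.5, 213.0], 0.64)]
gauge [([302.4, 203.3], 0.74), ([351.6, 196.6], 0.58)]
gauge [([344.0, 184.0, 362.0, 208.0], 0.74), ([293.0, 189.0, 307.0, 216.0], 0.64)]
rack [([331.0, 174.0, 435.0, 228.0], 0.98)]
clamp [([128.0, 204.0, 197.0, 270.0], 0.56)]
```

Run:
```python
import cv2
a=cv2.imread("pics/top0.png");cv2.imwrite("pics/top0z.png",cv2.resize(a[150:300,90:460],None,fx=2.1,fy=2.1,interpolation=cv2.INTER_CUBIC))
a=cv2.imread("pics/side0.png");cv2.imwrite("pics/side0z.png",cv2.resize(a[130:360,220:400],None,fx=2.6,fy=2.6,interpolation=cv2.INTER_CUBIC))
```

```text
(no output)
```

View pics/top0z.png

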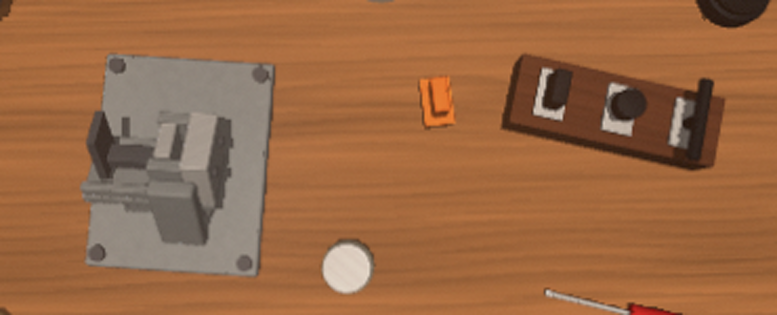

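View pics/side0z.png

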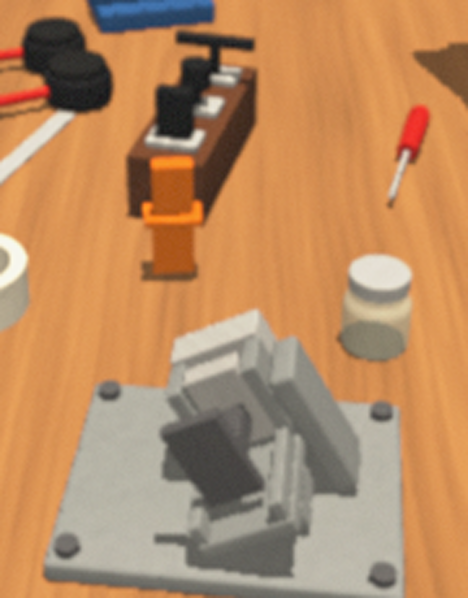

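View pics/side0.png

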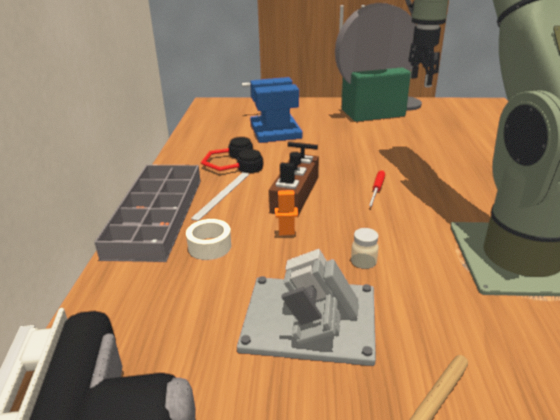

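```bash
cat > h.py <<'E'
import numpy as np,cv2
from scipy.spatial.transform import Rotation as R
def K(p): return np.array([[p["fx"],0,p["cx"]],[0,p["fy"],p["cy"]],[0,0,1.]])
def pose(p,s=None):
    if "hand_eye" in p:
        T=np.eye(4);T[:3,:3]=s["tcp_rot"];T[:3,3]=s["ee_pos"];M=T@np.array(p["hand_eye"]);return M[:3,:3],M[:3,3]
    return np.array(p["attitude"]),np.array(p["xyz"])
def ray(p,uv,s=None):
    n=cv2.undistortPoints(np.array([[uv]],float),K(p),np.array(p["dist"]))[0,0]
    A,o=pose(p,s);d=A@np.array([n[0],n[1],1]);return o,d/np.linalg.norm(d)
def atz(p,uv,z,s=None):
    o,d=ray(p,uv,s);return o+d*(z-o[2])/d[2]
def tri(rs):
    A=sum(np.eye(3)-np.outer(d,d) for o,d in rs);b=sum((np.eye(3)-np.outer(d,d))@o for o,d in rs)
    x=np.linalg.solve(A,b);return x,[float(np.linalg.norm((np.eye(3)-np.outer(d,d))@(x-o))) for o,d in rs]
def proj(p,X,s=None):
    A,o=pose(p,s);return cv2.projectPoints(((np.atleast_2d(X)-o)@A).astype(float),np.zeros(3),np.zeros(3),K(p),np.array(p["dist"]))[0][:,0]
E
python3 - <<'E'
from h import *
from bench import env,camera,finder
t=camera("top");s=camera("side")
P=dict(gauge_handle=((359,196.3),(288.5,174.4)),knob=((388.8,199.8),(294.7,162.1)),tee=((416.2,204.3),(305.7,150.8)),tab=((135.5,213),(293.6,292.2)))
for k,(a,b) in P.items():
    print(k,[np.round(v,4).tolist() for v in tri([ray(t,a),ray(s,b)])])
for k,a,z in(("gh",(359,196.3),.107),("knob",(388.8,199.8),.104),("tee",(416.2,204.3),.103),("rack",(376.4,204.1),0)):print(k,atz(t,a,z).round(4))
for z in(.08,.1,.12,.14):print(z,atz(t,(178.1,218.3),z).round(4))
for c in((331+0,0),):pass
E
```

```text
gauge_handle [[0.5442, -0.2215, 0.0958], [0.0027, 0.0027]]
knob [[0.5319, -0.2894, 0.0995], [0.0006, 0.0006]]
tee [[0.5105, -0.349, 0.108], [0.0077, 0.0077]]
tab [[0.5136, 0.281, 0.1272], [0.0022, 0.0022]]
gh [ 0.5399 -0.219   0.107 ]
knob [ 0.5307 -0.2881  0.104 ]
tee [ 0.5189 -0.3515  0.103 ]
rack [ 0.5342 -0.285   0.    ]
0.08 [0.5022 0.1968 0.08  ]
0.1 [0.5002 0.1926 0.1   ]
0.12 [0.4982 0.1884 0.12  ]
0.14 [0.4962 0.1842 0.14  ]
```

```bash
python3 -m inch '[[28,24,8,0,0,-0.037,1],[28,24,8,0,0,-0.037,1],[28,24,8,0,0,-0.037,1],[28,24,8,0,0,-0.037,1],[28,24,8,0,0,-0.037,1],[28,24,8,0,0,-0.037,1],[28,24,8,0,0,-0.037,1],[28,24,8,0,0,-0.037,1]]' 40
python3 -m inch '[[28,24,8,0,0,-0.037,1],[28,24,8,0,0,-0.037,1],[28,24,0,0,0,-0.037,1],[28,24,0,0,0,-0.037,1],[0,0,0,0,0,0,1],[0,0,0,0,0,0,1]]'
cat > look.py <<'E'
from h import *
from bench import env,camera,finder
import sys
def look(tag,cam,tips=(),boxes=()):
    s=env.read_state();p=camera(cam);cv2.imwrite(f"pics/{tag}.png",p["color"])
    for l in tips:print("tip",l,[(np.round(d["point"],1).tolist(),round(d["p"],2)) for d in finder.tip_of(l,p)][:4])
    for l in boxes:print("box",l,[(np.round(d["bbox"]).tolist(),round(d["p"],2)) for d in finder.boxes_of(l,p)][:4])
    import pickle;pickle.dump((p,s),open(f"pics/{tag}.pkl","wb"))
    return p,s
E
python3 - <<'E'
from look import *
p,s=look("w1","wrist",("gauge_handle","knob_gauge_handle","tee_gauge_handle","rack","gauge"),("gauge",))
print(s["time"],s["ee_pos"].round(4) if hasattr(s["ee_pos"],"round") else s["ee_pos"],np.round(s["tcp_rot"],3).tolist(),p["fx"],np.round(p["hand_eye"],3).tolist())
E
```

```text
time: 1.87
ee_pos: [0.3817, -0.3598, 0.2958]
tcp_rot: [[1.0, -0.022, 0.0], [-0.022, -1.0, -0.0], [0.0, 0.0, -1.0]]
ft_force: [0.2, -0.6, 0.5]
opening: 0.0855
time: 2.37
ee_pos: [0.4937, -0.2637, 0.3109]
tcp_rot: [[0.986, -0.164, -0.0], [-0.164, -0.986, 0.0], [-0.0, -0.0, -1.0]]
ft_force: [0.8, -0.2, -0.0]
opening: 0.0852
tip gauge_handle [([129.7, 162.4], 0.96), ([228.2, 144.2], 0.76), ([294.1, 141.1], 0.54)]
tip knob_gauge_handle [([298.2, 148.4], 0.93)]
tip tee_gauge_handle [([360.1, 155.9], 0.83)]
tip rack [([291.6, 141.7], 0.82)]
tip gauge [([235.1, 141.3], 0.94), ([141.9, 160.0], 0.73)]
box gauge [([108.0, 138.0, 168.0, 181.0], 0.69)]
2.3667 [ 0.4937 -0.2637  0.3109] [[0.986, -0.164, -0.0], [-0.164, -0.986, 0.0], [-0.0, -0.0, -1.0]] 294.0471518339605 [[0.001, -0.953, -0.301, 0.077], [1.0, 0.001, 0.0, 0.0], [0.0, -0.301, 0.953, -0.142], [0.0, 0.0, 0.0, 1.0]]
```

View pics/w1.png

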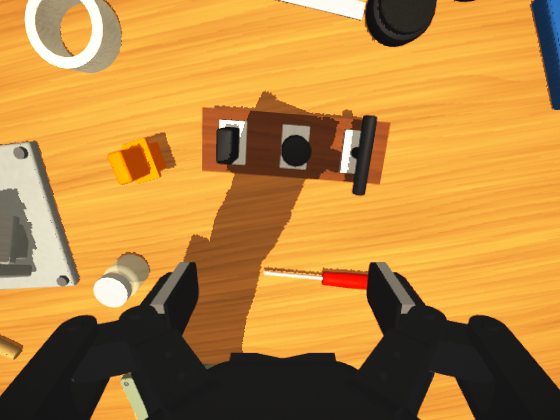

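Run:
```python
from h import *
import pickle
p,s=pickle.load(open("pics/w1.pkl","rb"))
a=p["color"][90:210,190:400];cv2.imwrite("pics/w1z.png",cv2.resize(a,None,fx=3.8,fy=3.8,interpolation=cv2.INTER_CUBIC))
for uv,z in(((228.2,144.2),.107),((298.2,148.4),.104),((360.1,155.9),.103),((235.1,141.3),.072)):print(atz(p,uv,z,s).round(4))
```

```text
[ 0.5499 -0.2096  0.107 ]
[ 0.5315 -0.289   0.104 ]
[ 0.5109 -0.3603  0.103 ]
[ 0.55   -0.2123  0.072 ]
```

View pics/w1z.png

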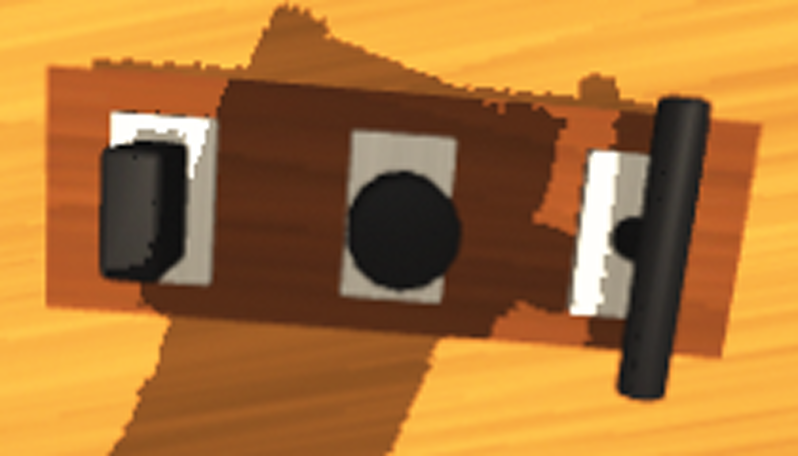

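Run:
```python
from h import *
import pickle
from scipy.optimize import least_squares
p,s=pickle.load(open("pics/w1.pkl","rb"))
z=lambda u,v:(190+u/3.8,90+v/3.8)
C=[atz(p,z(*c),.072,s) for c in((47,67),(762,124),(722,357),(47,308))]
for c in C:print(c.round(4))
# shoulder tops z=.08 corners (gauge): 
for c in((110,112),(217,117),(211,285)):print("sh",atz(p,z(*c),.08,s).round(4))
for c in((353,131),(457,138),(443,303),(340,296)):print("kn",atz(p,z(*c),.08,s).round(4))
# handle top z=.134 
for c in((105,150),(186,143),(160,281),(102,275)):print("ht",atz(p,z(*c),.134,s).round(4))
```

```text
[ 0.5969 -0.1808  0.072 ]
[ 0.5412 -0.4095  0.072 ]
[ 0.4644 -0.3908  0.072 ]
[ 0.5197 -0.1619  0.072 ]
sh [ 0.5794 -0.1996  0.08  ]
sh [ 0.5721 -0.2333  0.08  ]
sh [ 0.5192 -0.2206  0.08  ]
kn [ 0.5605 -0.2756  0.08  ]
kn [ 0.5529 -0.3084  0.08  ]
kn [ 0.5004 -0.2964  0.08  ]
kn [ 0.5084 -0.2626  0.08  ]
ht [ 0.5683 -0.2071  0.134 ]
ht [ 0.5664 -0.2297  0.134 ]
ht [ 0.5301 -0.2145  0.134 ]
ht [ 0.5345 -0.1985  0.134 ]
```

```bash
python3 -m inch '[[27,27,0,0,0,-0.037,0.2],[28,27,0,0,0,-0.037,0.2],[0,0,-40,0,0,0,0.2],[0,0,-40,0,0,0,0.2],[0,0,-40,0,0,0,0.2],[0,0,-20,0,0,0,0.2],[0,0,0,0,0,0,0.2]]' 60
python3 - <<'E'
from look import *
p,s=look("w2","wrist")
print(s["time"],np.round(s["ee_pos"],4),np.round(s["tcp_rot"],3).tolist(),s["opening"])
E
```

```text
time: 3.3
ee_pos: [0.5458, -0.2109, 0.1675]
tcp_rot: [[0.971, -0.24, -0.006], [-0.24, -0.971, 0.002], [-0.006, -0.001, -1.0]]
ft_force: [0.4, 0.1, 0.2]
opening: 0.0509
3.3 [ 0.5458 -0.2109  0.1675] [[0.971, -0.24, -0.006], [-0.24, -0.971, 0.002], [-0.006, -0.001, -1.0]] 0.050944158335666415
```

View pics/w2.png

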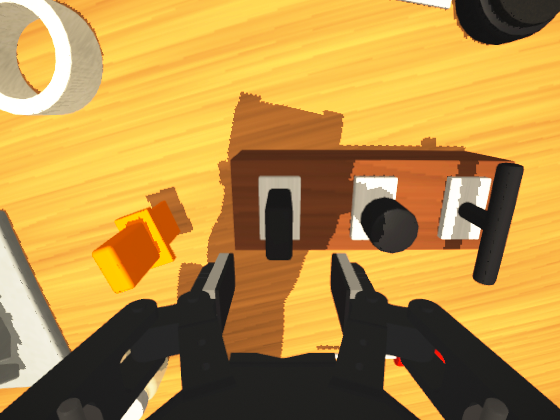

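The handle (around 279,225) is centred between the fingers (mid column ≈283) and square with them. Descend and grasp.

```bash
python3 -m inch '[[1,0,-30,0,0,0,0.2],[1,0,-30,0,0,0,0.2],[0,0,-13,0,0,0,0.2],[0,0,0,0,0,0,0.2],[0,0,0,0,0,0,-1],[0,0,0,0,0,0,-1],[0,0,0,0,0,0,-1],[0,0,0,0,0,0,-1]]' 80
python3 - <<'E'
from look import *
p,s=look("w3","wrist")
print(s["time"],np.round(s["ee_pos"],4),np.round(s["tcp_rot"],3).tolist(),s["opening"],s["ft_force"])
p,s=look("s3","side")
cv2.imwrite("pics/s3z.png",cv2.resize(p["color"][80:260,220:420],None,fx=3,fy=3))
E
```

```text
time: 4.02
ee_pos: [0.5505, -0.2115, 0.1001]
tcp_rot: [[0.971, -0.24, 0.003], [-0.24, -0.971, -0.001], [0.003, -0.0, -1.0]]
ft_force: [-1.4, 1.5, 12.2]
opening: 0.0172
4.0167 [ 0.5505 -0.2115  0.1001] [[0.971, -0.24, 0.003], [-0.24, -0.971, -0.001], [0.003, -0.0, -1.0]] 0.017184496083451038 [-1.39233606  1.47533108 12.15324049]
```

View pics/s3z.png

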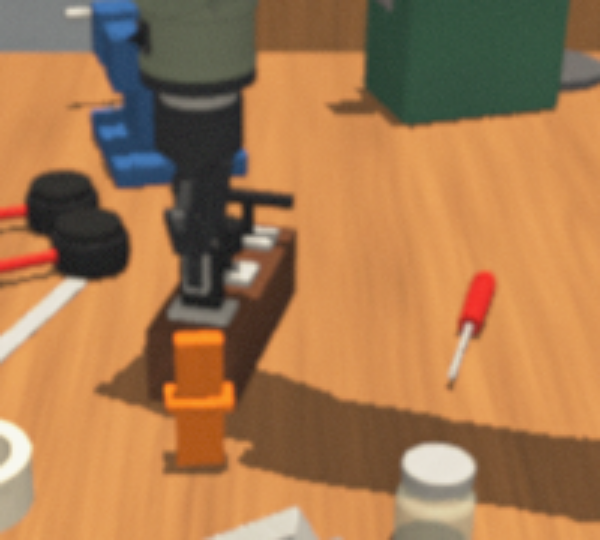

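```bash
python3 -m inch '[[0,0,5,0,0,0,-1],[0,0,10,0,0,0,-1],[0,0,25,0,0,0,-1],[0,0,38,0,0,0,-1],[0,0,38,0,0,0,-1],[0,0,38,0,0,0,-1],[0,0,38,0,0,0,-1],[0,0,0,0,0,0,-1]]' 90
python3 - <<'E'
from look import *
p,s=look("w4","wrist",("gauge_handle","gauge"))
print(s["time"],np.round(s["ee_pos"],4),np.round(s["tcp_rot"],3).tolist(),s["opening"],s["ft_force"])
E
```

```text
time: 4.78
ee_pos: [0.5509, -0.2122, 0.2983]
tcp_rot: [[0.971, -0.24, 0.009], [-0.24, -0.971, -0.003], [0.01, 0.001, -1.0]]
ft_force: [0.5, -0.4, -0.3]
opening: 0.0168
tip gauge_handle [([282.2, 272.3], 0.94), ([180.1, 215.1], 0.78)]
tip gauge [([189.0, 204.6], 0.71), ([280.4, 246.5], 0.61), ([335.2, 173.9], 0.18)]
4.7833 [ 0.5509 -0.2122  0.2983] [[0.971, -0.24, 0.009], [-0.24, -0.971, -0.003], [0.01, 0.001, -1.0]] 0.01682309185865403 [ 0.46293131 -0.44039831 -0.27432935]
```

View pics/w4.png

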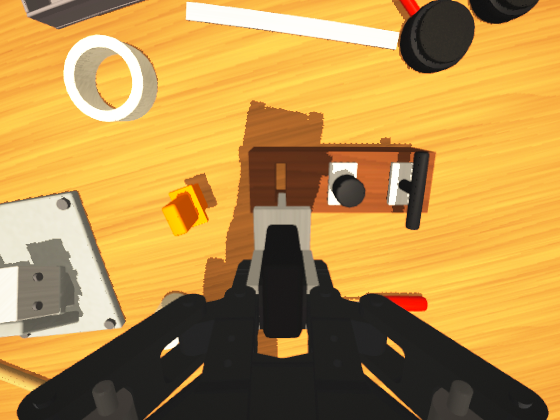

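```bash
python3 -m inch '[[-12,34,3,0,0,0.02,-1],[-12,34,3,0,0,0.02,-1],[-12,34,3,0,0,0.02,-1],[-12,34,3,0,0,0.02,-1],[-12,34,3,0,0,0.02,-1],[-12,34,3,0,0,0.02,-1],[-12,34,3,0,0,0.02,-1],[-12,34,3,0,0,0.02,-1]]'
python3 -m inch '[[-12,34,3,0,0,0.02,-1],[-12,34,3,0,0,0.02,-1],[-12,34,3,0,0,0.02,-1],[-12,34,3,0,0,0.02,-1],[0,0,0,0,0,0,-1],[0,0,0,0,0,0,-1]]'
python3 - <<'E'
from look import *
p,s=look("w5","wrist",("clamp_mouth","jaw_tab","clamp"),("clamp","gauge"))
print(s["time"],np.round(s["ee_pos"],4),np.round(s["tcp_rot"],3).tolist(),s["opening"],s["ft_force"])
E
```

```text
time: 5.6
ee_pos: [0.4521, 0.0621, 0.3137]
tcp_rot: [[0.997, -0.081, -0.002], [-0.081, -0.997, -0.0], [-0.002, 0.0, -1.0]]
ft_force: [1.1, 0.1, -1.1]
opening: 0.0175
time: 6.1
ee_pos: [0.4046, 0.198, 0.3256]
tcp_rot: [[1.0, 0.001, -0.002], [0.001, -1.0, -0.001], [-0.002, 0.001, -1.0]]
ft_force: [0.3, -0.5, -1.8]
opening: 0.017
tip clamp_mouth [([291.5, 96.1], 0.77), ([287.3, 96.0], 0.61)]
tip jaw_tab []
tip clamp [([285.8, 94.8], 0.84)]
box clamp [([193.0, 63.0, 319.0, 183.0], 0.55)]
box gauge [([466.0, 42.0, 542.0, 91.0], 0.77), ([256.0, 191.0, 313.0, 334.0], 0.67)]
6.1 [0.4046 0.198  0.3256] [[1.0, 0.001, -0.002], [0.001, -1.0, -0.001], [-0.002, 0.001, -1.0]] 0.0169577874221047 [ 0.31476668 -0.48569523 -1.78571716]
```

View pics/w5.png

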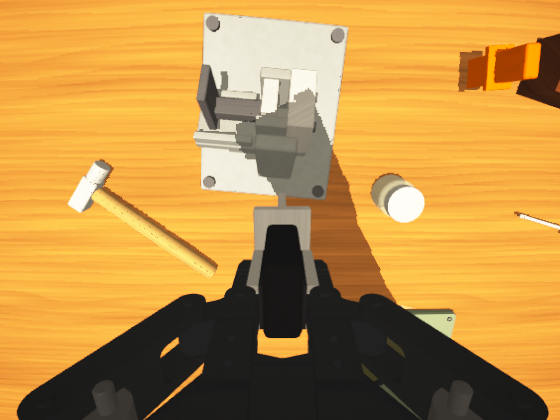

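Run:
```python
from look import *
import pickle
p,s=pickle.load(open("pics/w5.pkl","rb"))
t=camera("top")
print(tri([ray(t,(178.1,218.3)),ray(p,(288,96),s)]))
for uv in((205,13),(348,26),(329,198),(202,190)):print(atz(p,uv,.012,s).round(4))
cv2.imwrite("pics/w5z.png",cv2.resize(p["color"][50:200,185:345],None,fx=4,fy=4,interpolation=cv2.INTER_CUBIC))
```

```text
(array([0.50230259, 0.19158024, 0.103055  ]), [0.002429372770603514, 0.0024293727706036225])
[0.6191 0.304  0.012 ]
[0.6031 0.1071 0.012 ]
[0.3561 0.1223 0.012 ]
[0.369  0.3259 0.012 ]
```

View pics/w5z.png

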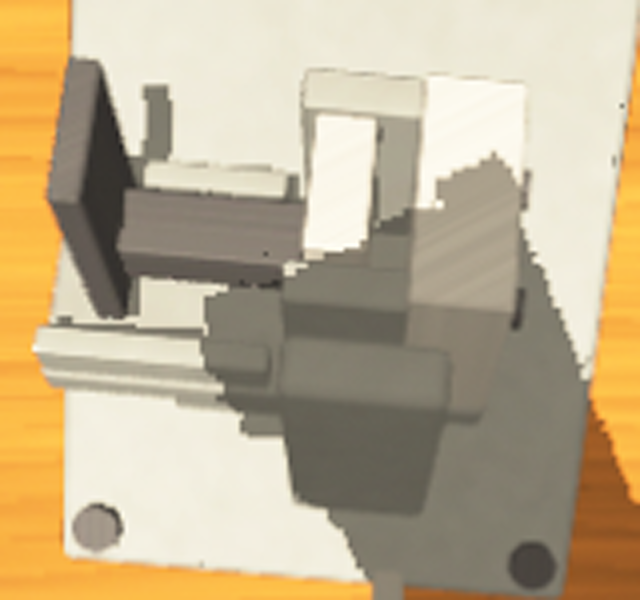

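```bash
cat > fit.py <<'E'
from h import *
from scipy.optimize import least_squares
def Rc(yaw): return R.from_euler("z",yaw).as_matrix()@R.from_euler("y",np.radians(29)).as_matrix()
def fit(obs,x0=(.502,.19,.11,-.08),fixyaw=None,loss="soft_l1"):
    # obs: list of (p,s,[(model xyz mm, uv)])
    def f(x):
        Rm=Rc(x[3] if fixyaw is None else fixyaw);r=[]
        for p,s,l in obs:
            M=np.array([m for m,_ in l])/1000@Rm.T+x[:3]
            r.append((proj(p,M,s)-np.array([u for _,u in l])).ravel())
        return np.concatenate(r)
    q=least_squares(f,x0,loss=loss,x_scale=[.01,.01,.01,.05]);return q.x,f(q.x).reshape(-1,2)
E
python3 - <<'E'
from fit import *
import pickle
p,s=pickle.load(open("pics/w5.pkl","rb"))
z=lambda u,v:(185+u/4,50+v/4)
o=[((36,0,0),z(426,76)),((36,-30,0),z(526,83)),((-36,-30,0),z(518,312)),((-36,0,0),z(408,303))]
x,r=fit([(p,s,o)]);print(x.round(4),np.degrees(x[3]),r.round(2).tolist())
E
```

```text
[ 0.5033  0.1901  0.1164 -0.0729] -4.179481601204338 [[-0.47, -0.16], [0.37, 0.27], [-0.11, -0.09], [0.19, -0.0]]
```

Run:
```python
from fit import *
from bench import env
s=env.read_state();y=-.0729;Rm=Rc(y);c=np.array([.5033,.1901,.1164])
T=c+Rm@np.array([.0018,.0055,.123]);print("target",T.round(4),"shift mm",(1000*(T-s["ee_pos"])).round(1))
Rt=Rm@np.diag([1,-1,-1]);print("rotvec",R.from_matrix(Rt@np.array(s["tcp_rot"]).T).as_rotvec().round(4))
print("clampx",Rm[:,0].round(4),"y",Rm[:,1].round(4),"z",Rm[:,2].round(4))
```

```text
target [0.5647 0.1911 0.2231] shift mm [ 159.    -5.  -103.1]
rotvec [ 0.0195  0.5056 -0.0679]
clampx [ 0.8723 -0.0637 -0.4848] y [0.0728 0.9973 0.    ] z [ 0.4835 -0.0353  0.8746]
```

```bash
python3 -m inch '[[26.5,-1,0,0.003,0.084,-0.011,-1],[26.5,-1,0,0.003,0.084,-0.011,-1],[26.5,-1,0,0.003,0.084,-0.011,-1],[26.5,-1,0,0.003,0.084,-0.011,-1],[26.5,-1,-20,0.003,0.084,-0.011,-1],[26.5,0,-30,0.004,0.084,-0.012,-1],[0,0,-30,0,0,0,-1],[0,0,-23,0,0,0,-1]]'
python3 -m inch '[[0,0,0,0,0,0,-1],[0,0,0,0,0,0,-1],[0,0,0,0,0,0,-1]]'
cat > rel.py <<'E'
from fit import *
from bench import env
def rel(c,yaw):
    s=env.read_state();Rm=Rc(yaw);q=Rm.T@(np.array(s["ee_pos"])-c)*1000
    Rt=Rm@np.diag([1,-1,-1])
    print("t",round(float(s["time"]),2),"tcp in clamp mm",q.round(2),"rot err",R.from_matrix(Rt@np.array(s["tcp_rot"]).T).as_rotvec().round(4),"F clamp",(Rm.T@np.array(s["ft_force"])).round(1),"open",round(float(s["opening"])*1000,1))
E
python3 - <<'E'
from look import *
p,s=look("w6","wrist",("clamp_mouth","jaw_tab","gauge"))
from rel import *
rel(np.array([.5033,.1901,.1164]),-.0729)
cv2.imwrite("pics/w6z.png",cv2.resize(p["color"][60:260,170:400],None,fx=3,fy=3,interpolation=cv2.INTER_CUBIC))
E
```

```text
time: 7.12
ee_pos: [0.5477, 0.1925, 0.2278]
tcp_rot: [[0.9, -0.066, -0.43], [-0.059, -0.998, 0.028], [-0.431, 0.001, -0.902]]
ft_force: [0.2, 0.6, -1.5]
opening: 0.0167
time: 7.37
ee_pos: [0.5468, 0.1937, 0.2343]
tcp_rot: [[0.903, -0.064, -0.425], [-0.057, -0.998, 0.029], [-0.426, -0.002, -0.905]]
ft_force: [-0.2, -0.4, -1.5]
opening: 0.017
tip clamp_mouth [([288.3, 190.6], 0.97)]
tip jaw_tab [([182.0, 189.5], 0.56)]
tip gauge [([282.9, 246.4], 0.65)]
t 7.57 tcp in clamp mm [-19.27   6.83 123.48] rot err [ 0.003   0.0655 -0.0091] F clamp [-0.  -0.8 -1.6] open 16.8
```

View pics/w6z.png

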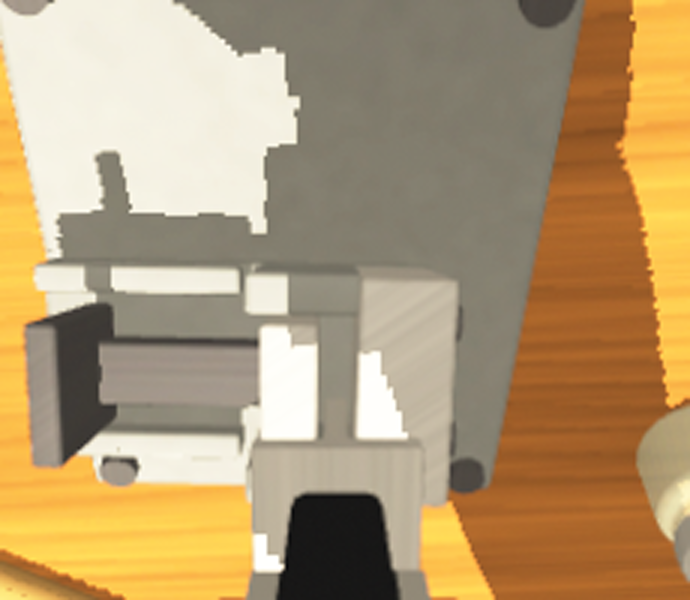

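Run:
```python
from look import *
import pickle
s=env.read_state();print(np.round(s["joint_pos"],3))
p,s=pickle.load(open("pics/w6.pkl","rb"))
a=p["color"][140:230,235:335];a=cv2.resize(a,None,fx=6,fy=6,interpolation=cv2.INTER_NEAREST)
cv2.imwrite("pics/w6y.png",a)
```

```text
[-0.34   0.969  0.084  0.943 -0.214  1.651 -1.883]
```

View pics/w6y.png

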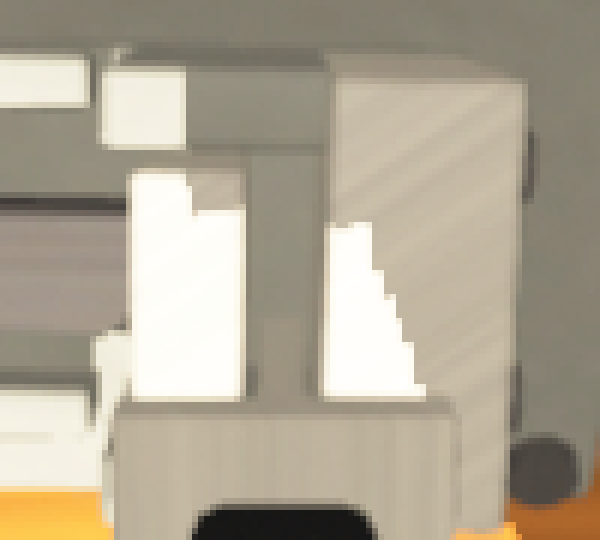

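Run:
```python
from fit import *
import pickle
z=lambda u,v:(185+u/4-.375,50+v/4-.375)
y=lambda u,v:(235+u/6-.5,140+v/6-.5)
p,s=pickle.load(open("pics/w5.pkl","rb"))
o=[((36,0,0),z(426,76)),((36,-30,0),z(526,83)),((-36,-30,0),z(518,312)),((-36,0,0),z(408,303))]
q,t=pickle.load(open("pics/w6.pkl","rb"))
o2=[((36,0,0),y(331,80)),((36,-30,0),y(526,82)),((-36,-30,0),y(503,530)),((24,0,-4),y(325,150))]
for obs in([(p,s,o)],[(q,t,o2)],[(p,s,o),(q,t,o2)]):
    x,r=fit(obs);print(x.round(4),np.degrees(x[3]).round(2),r.round(2).tolist())
Rm=Rc(x[3])
# held gauge: blade tip & shoulder prediction in q
Rg=np.array(t["tcp_rot"])@np.diag([1,-1,-1])
for dx in(-2,):
  g=np.array(t["ee_pos"])+Rg@np.array([dx/1000,0,-.0281])
  for m in((20,3,-60),(20,-3,-60),(27,17,8),(27,-17,8),(27,17,0),(27,-17,0)):
    uv=proj(q,g+Rg@(np.array(m)/1000),t)[0];print(dx,m,((uv-[235,140]+.5)*6).round(1))
# gap at z=0: sliding jaw edge col 245 row 250
def cl(uv,zc):
    o,d=ray(q,uv,t);o=Rm.T@(o-x[:3]);d=Rm.T@d;return (o+d*(zc/1000-o[2])/d[2])*1000
for uv in((245,190),(243,380),(325,190),(321,380)):print("jaw edges",cl(y(*uv),0).round(2))
```

```text
[ 0.5037  0.1905  0.1164 -0.0727] -4.16 [[-0.48, -0.16], [0.38, 0.27], [-0.11, -0.1], [0.19, -0.0]]
[ 0.501   0.1906  0.1142 -0.0854] -4.89 [[-0.15, -0.46], [-0.1, -0.08], [-0.1, -0.0], [0.38, 0.59]]
[ 0.5036  0.1906  0.1177 -0.0793] -4.54 [[-0.34, -0.23], [0.59, 0.39], [-0.27, 0.21], [-0.06, 0.11], [-0.51, -0.85], [0.09, -0.64], [0.43, 0.68], [0.09, 0.4]]
-2 (20, 3, -60) [262.3 323.1]
-2 (20, -3, -60) [306.8 323.1]
-2 (27, 17, 8) [108.7 429. ]
-2 (27, -17, 8) [459.7 429.3]
-2 (27, 17, 0) [116.2 404.6]
-2 (27, -17, 0) [452.3 404.9]
jaw edges [18.47 12.32  0.  ]
jaw edges [-11.27  12.34   0.  ]
jaw edges [18.65  0.09  0.  ]
jaw edges [-11.1    0.11   0.  ]
```

Run:
```python
from rel import *
c=np.array([.5036,.1906,.1172]);yw=-.079
rel(c,yw)
s=env.read_state();Rm=Rc(yw);T=c+Rm@np.array([.0015,.0058,.118]);print((1000*(T-s["ee_pos"])).round(1));print(Rm.round(4))
```

```text
t 7.57 tcp in clamp mm [-19.14   6.57 122.64] rot err [ 0.0032  0.0655 -0.0152] F clamp [-0.  -0.8 -1.6] open 16.8
[ 15.7  -2.  -14.1]
[[ 0.8719  0.0789  0.4833]
 [-0.069   0.9969 -0.0383]
 [-0.4848  0.      0.8746]]
```

```bash
python3 -m inch '[[5,-0.7,-4,0.001,0.022,-0.005,-1],[5,-0.7,-5,0.001,0.022,-0.005,-1],[5.7,-0.6,-5,0.001,0.022,-0.005,-1],[0,0,0,0,0,0,-1],[0,0,0,0,0,0,-1],[0,0,0,0,0,0,-1]]'
python3 - <<'E'
from look import *
from rel import *
rel(np.array([.5036,.1906,.1172]),-.079)
p,s=look("w7","wrist")
cv2.imwrite("pics/w7y.png",cv2.resize(p["color"][140:240,235:335],None,fx=6,fy=6,interpolation=cv2.INTER_NEAREST))
E
```

```text
time: 8.07
ee_pos: [0.5621, 0.1919, 0.2191]
tcp_rot: [[0.871, -0.078, -0.484], [-0.069, -0.997, 0.038], [-0.486, 0.0, -0.874]]
ft_force: [0.2, -0.0, -1.8]
opening: 0.0168
t 8.07 tcp in clamp mm [  1.52   5.89 117.32] rot err [ 0.0004 -0.001  -0.0006] F clamp [ 1.  -0.  -1.4] open 16.8
```

View pics/w7y.png

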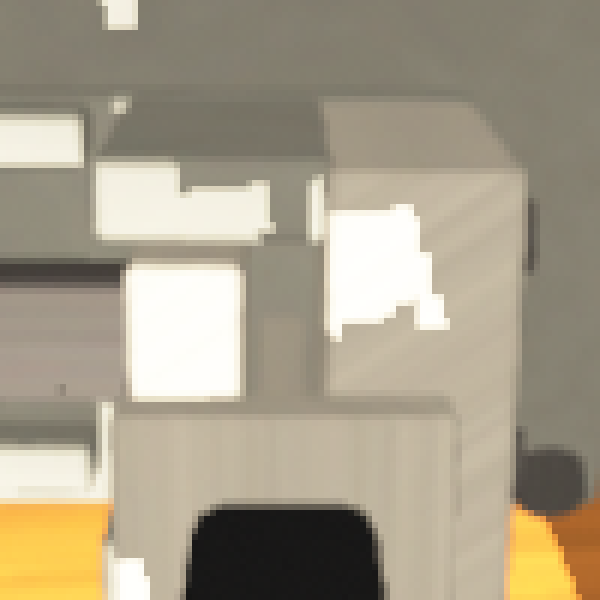

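Run:
```python
from fit import *
import pickle
y=lambda u,v:(235+u/6-.5,140+v/6-.5)
q,t=pickle.load(open("pics/w7.pkl","rb"))
for x in((.5036,.1906,.1177,-.0793),(.5036,.1906,.1172,-.079),(.503,.1906,.1155,-.079)):
  Rm=Rc(x[3])
  print([((proj(q,np.array(x[:3])+Rm@(np.array(m)/1000),t)[0]-[234.5,139.5])*6).round(0).tolist() for m in((36,0,0),(36,-30,0),(24,0,-4),(24,12.3,-4))])
o2=[((36,0,0),y(328,170)),((36,-30,0),y(525,172)),((24,0,-4),y(322,241))]
x,r=fit([(q,t,o2)],fixyaw=-.079);print(x,r.round(2).tolist())
```

```text
[[324.0, 167.0], [527.0, 168.0], [323.0, 241.0], [242.0, 241.0]]
[[324.0, 165.0], [527.0, 165.0], [323.0, 239.0], [242.0, 239.0]]
[[324.0, 161.0], [526.0, 161.0], [323.0, 235.0], [243.0, 235.0]]
[ 0.49961967  0.19050096  0.11344192 -0.08      ] [[-0.34, 0.0], [-0.09, -0.26], [0.46, 0.26]]
```

```bash
python3 -m inch '[[-4.83,0.38,-8.75,0,0,0,-1],[-4.83,0.38,-8.75,0,0,0,-1],[-4.83,0.38,-8.75,0,0,0,-1],[-3.9,0.31,-7,0,0,0,-1],[-2.4,0.19,-4.37,0,0,0,-1],[0,0,0,0,0,0,-1]]'
python3 - <<'E'
from look import *
from rel import *
rel(np.array([.5036,.1906,.1177]),-.079)
p,s=look("w8","wrist")
cv2.imwrite("pics/w8y.png",cv2.resize(p["color"][140:240,235:335],None,fx=6,fy=6,interpolation=cv2.INTER_NEAREST))
E
```

```text
time: 8.62
ee_pos: [0.5409, 0.1936, 0.1809]
tcp_rot: [[0.871, -0.078, -0.485], [-0.069, -0.997, 0.037], [-0.487, 0.001, -0.873]]
ft_force: [0.3, 0.2, -1.0]
opening: 0.017
t 8.62 tcp in clamp mm [ 1.64  5.91 73.19] rot err [ 0.0006 -0.0024 -0.0008] F clamp [ 0.7  0.2 -0.7] open 17.0
```

View pics/w8y.png

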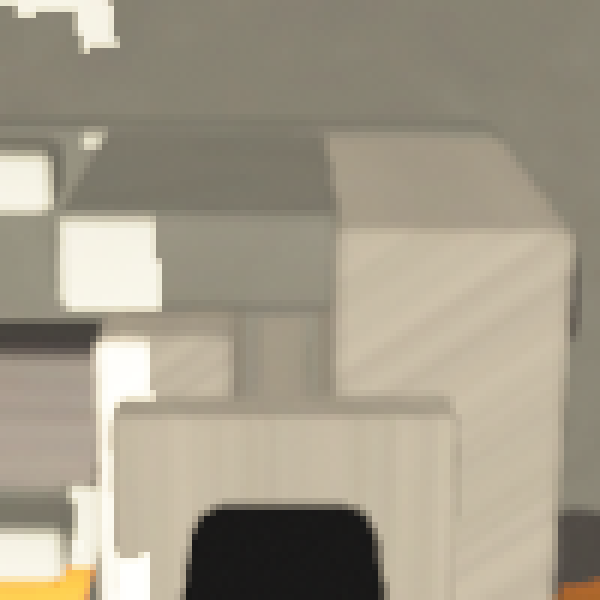

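The blade (cols 262–303) is inside the gap (235–335), with no contact force. Continuing.

```bash
python3 -m inch '[[-3.9,0.31,-7,0,0,0,-1],[-3.9,0.31,-7,0,0,0,-1],[-3.9,0.31,-7,0,0,0,-1],[-3.9,0.31,-7,0,0,0,-1],[-2.4,0.19,-4.37,0,0,0,-1],[0,0,0,0,0,0,-1]]' 110
python3 -c "
from rel import *
rel(np.array([.5036,.1906,.1177]),-.079)"
```

```text
time: 9.17
ee_pos: [0.5232, 0.1948, 0.1483]
tcp_rot: [[0.871, -0.078, -0.486], [-0.069, -0.997, 0.037], [-0.487, 0.001, -0.873]]
ft_force: [0.6, 0.5, -1.6]
opening: 0.0167
t 9.17 tcp in clamp mm [ 1.93  5.77 36.04] rot err [ 0.0007 -0.0028 -0.0004] F clamp [ 1.3  0.5 -1.1] open 16.7
```

```bash
python3 -m inch '[[-1.1,-1.0,-1.75,0,0,0,-1],[-1.1,-1.0,-1.75,0,0,0,-1],[-0.97,0.08,-1.75,0,0,0,-1],[-0.5,0.04,-0.87,0,0,0,-1],[0,0,0,0,0,0,-1]]'
python3 -c "
from rel import *
rel(np.array([.5036,.1906,.1177]),-.079)"
```

```text
time: 9.58
ee_pos: [0.5205, 0.1926, 0.1434]
tcp_rot: [[0.872, -0.079, -0.483], [-0.069, -0.997, 0.038], [-0.485, 0.0, -0.875]]
ft_force: [4.1, -2.8, 14.2]
opening: 0.0164
t 9.58 tcp in clamp mm [ 2.1   3.35 30.58] rot err [ 0.0005 -0.0002  0.0001] F clamp [-3.1 -2.5 14.5] open 16.4
```

```bash
python3 -m inch '[[-0.5,0.04,-0.87,0,0,0,-1],[-0.5,0.04,-0.87,0,0,0,-1],[0,0,0,0,0,0,-1],[0,0,0,0,0,0,-1]]'
python3 - <<'E'
from look import *
from rel import *
rel(np.array([.5036,.1906,.1177]),-.079)
p,s=look("w9","wrist")
cv2.imwrite("pics/w9y.png",cv2.resize(p["color"][130:240,205:345],None,fx=5,fy=5,interpolation=cv2.INTER_NEAREST))
p,s=look("s9","side")
cv2.imwrite("pics/s9z.png",cv2.resize(p["color"][220:360,230:390],None,fx=4.2,fy=4.2,interpolation=cv2.INTER_CUBIC))
E
```

```text
time: 9.92
ee_pos: [0.5204, 0.1927, 0.1433]
tcp_rot: [[0.873, -0.079, -0.481], [-0.069, -0.997, 0.039], [-0.483, -0.0, -0.876]]
ft_force: [9.3, -3.5, 38.1]
opening: 0.0166
t 9.92 tcp in clamp mm [ 2.07  3.39 30.44] rot err [-0.0002  0.0026  0.0003] F clamp [-10.1  -2.8  37.9] open 16.6
```

View pics/w9y.png

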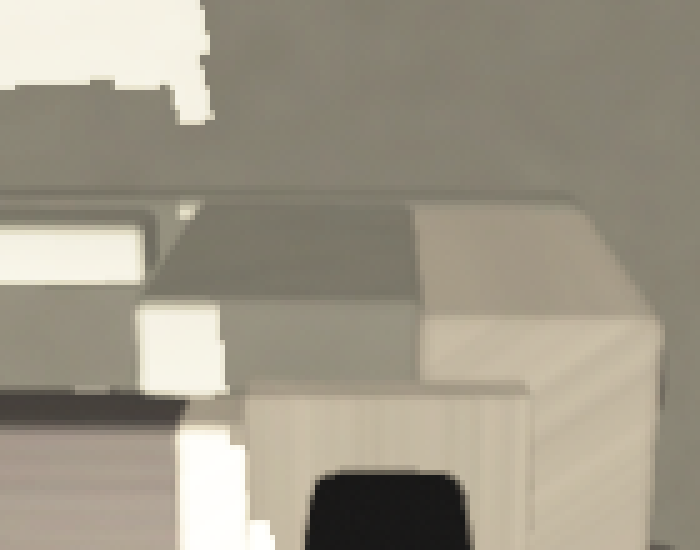

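View pics/s9z.png

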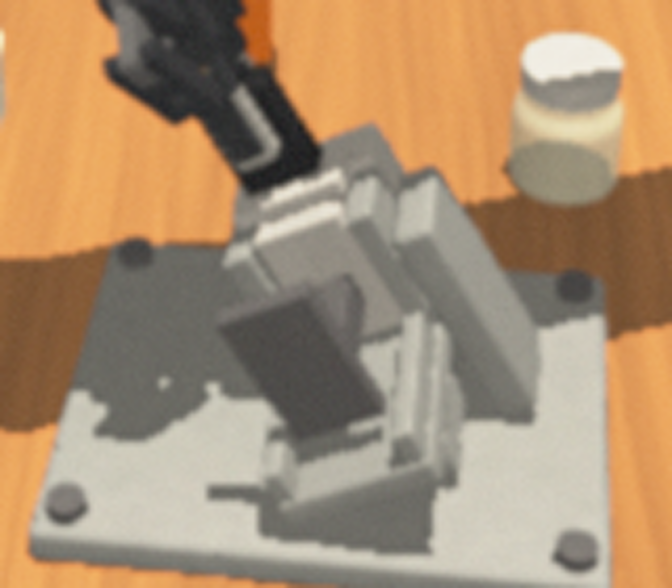

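Run:
```python
from fit import *
import pickle
q,t=pickle.load(open("pics/w9.pkl","rb"))
f=lambda uv:((uv-[204.5,129.5])*5).round(0).tolist()
for x in((.5036,.1906,.1177,-.079),(.5048,.1905,.1198,-.079)):
  Rm=Rc(x[3])
  print([f(proj(q,np.array(x[:3])+Rm@(np.array(m)/1000),t)[0]) for m in((36,0,0),(36,-30,0),(24,0,-4),(24,12.3,-4),(-36,-30,0))])
Rg=np.array(t["tcp_rot"])@np.diag([1,-1,-1])
g=np.array(t["ee_pos"])+Rg@np.array([-.0015,0,-.0281])
print([f(proj(q,g+Rg@(np.array(m)/1000),t)[0]) for m in((27,17,8),(27,-17,8),(27,17,0),(27,-17,0))])
for u in((424,317),(660,318),(246,381),(528,381)):
    print(ray(q,(204.5+u[0]/5,129.5+u[1]/5),t)[1].round(4))
cv2.imwrite("pics/w9f.png",cv2.resize(q["color"][150:260,190:350],None,fx=5,fy=5,interpolation=cv2.INTER_CUBIC))
```

```text
[[415.0, 312.0], [662.0, 312.0], [414.0, 396.0], [316.0, 396.0], [631.0, 825.0]]
[[415.0, 316.0], [666.0, 317.0], [414.0, 402.0], [315.0, 402.0], [634.0, 835.0]]
[[240.0, 403.0], [533.0, 404.0], [247.0, 383.0], [527.0, 384.0]]
[-0.685   0.0299 -0.7279]
[-0.6866 -0.128  -0.7157]
[-0.7033  0.1523 -0.6943]
[-0.7184 -0.0381 -0.6946]
```

View pics/w9f.png

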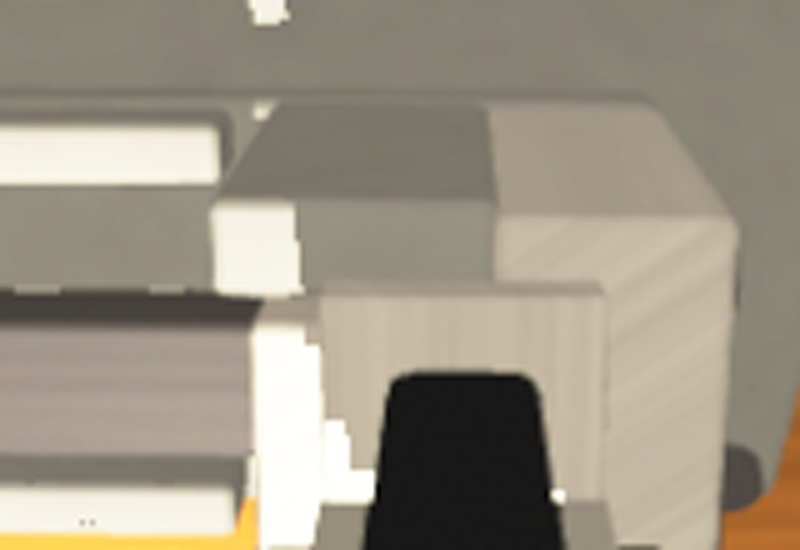

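Run:
```python
from fit import *
import pickle
L=lambda n:pickle.load(open(f"pics/{n}.pkl","rb"))
sc=lambda x0,y0,k:(lambda u,v:(x0+u/k-.5+.5/k,y0+v/k-.5+.5/k))
z5=sc(185,50,4);z6=sc(235,140,6);z9=sc(205,130,5)
O={"w5":z5(526,83),"w6":z6(526,82),"w7":z6(525,172),"w8":z6(572,230),"w9":z9(660,318)}
I={"w5":z5(426,76),"w6":z6(331,80),"w7":z6(328,170),"w8":z6(341,228),"w9":z9(424,317)}
Rm=Rc(-.079);c=np.array([.5036,.1906,.1177])
for D in(O,I):
    rs=[ray(L(n)[0],uv,L(n)[1]) for n,uv in D.items()]
    x,e=tri(rs);print(x.round(4),(1000*Rm.T@(x-c)).round(2),np.round(e,4))
    x,e=tri(rs[1:]);print(x.round(4),(1000*Rm.T@(x-c)).round(2),np.round(e,4))
q,t=L("s9");
Rg=np.array(t["tcp_rot"])@np.diag([1,-1,-1]);g=np.array(t["ee_pos"])+Rg@np.array([-.0015,0,-.0281])
f=lambda uv:((uv-[229.5,219.5])*4.2).round(0).tolist()
print("side shoulder",[f(proj(q,g+Rg@(np.array(m)/1000))[0]) for m in((27,17,8),(-27,17,8),(27,17,0),(-27,17,0))])
for dz in(0,2.4,-3):print(dz,"side jaw",[f(proj(q,c+Rm@(np.array(m)/1000+[0,0,dz/1000]))[0]) for m in((36,0,0),(36,-30,0),(-36,-30,0))])
```

```text
[0.5329 0.1586 0.1017] [ 35.5  -29.57   1.34] [0.0004 0.0002 0.     0.0002 0.    ]
[0.5324 0.1584 0.1011] [ 35.38 -29.79   0.66] [0.0001 0.0001 0.     0.0001]
[0.5346 0.1874 0.1009] [35.43 -0.78  0.42] [0.0004 0.0003 0.0002 0.0005 0.0004]
[0.5338 0.1873 0.0999] [35.22 -0.92 -0.81] [0.0004 0.0003 0.0003 0.0003]
side shoulder [[234.0, 220.0], [340.0, 181.0], [242.0, 233.0], [349.0, 194.0]]
0 side jaw [[235.0, 214.0], [243.0, 174.0], [378.0, 123.0]]
2.4 side jaw [[232.0, 211.0], [240.0, 171.0], [376.0, 119.0]]
-3 side jaw [[238.0, 219.0], [246.0, 179.0], [381.0, 127.0]]
```

```bash
python3 -m inch '[[0.7,-0.05,1.2,0,0,0,-1],[0,0,0,0,0,0,-1],[0,0,0,0,0,0,0.1],[0,0,0,0,0,0,0.1],[0,0,0,0,0,0,0.1],[0,0,0,0,0,0,0.1]]'
python3 - <<'E'
from look import *
from rel import *
rel(np.array([.5036,.1906,.1177]),-.079)
p,s=look("w10","wrist")
cv2.imwrite("pics/w10f.png",cv2.resize(p["color"][150:300,190:350],None,fx=4,fy=4,interpolation=cv2.INTER_CUBIC))
E
```

```text
time: 10.52
ee_pos: [0.5193, 0.1929, 0.1416]
tcp_rot: [[0.871, -0.079, -0.486], [-0.069, -0.997, 0.038], [-0.487, 0.001, -0.873]]
ft_force: [-0.1, -0.1, -0.1]
opening: 0.0471
t 10.52 tcp in clamp mm [ 1.97  3.55 28.46] rot err [ 0.0007 -0.0027 -0.0003] F clamp [-0.  -0.1 -0.2] open 47.1
```

View pics/w10f.png

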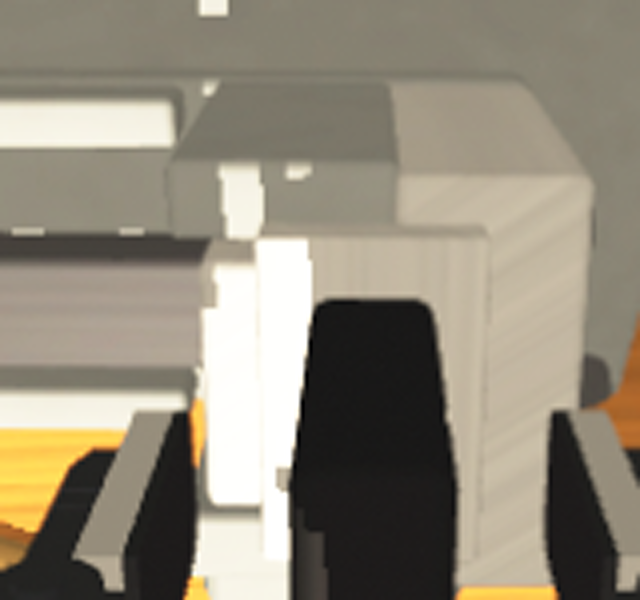

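```bash
python3 -m inch '[[4.8,-0.4,8.7,0,0,0,0.1],[9.7,-0.8,17.5,0,0,0,0.1],[9.7,-0.8,17.5,0,0,0,0.1],[12,-1,22,0,0,0,0.1],[3,36,0,0,0,0,-1],[3,36,0,0,0,0,-1],[3,36,0,0,0,0,-1],[1,14,0,0,0,0,-1]]' 40
python3 -m inch '[[0,0,0,0,0,0,-1],[0,0,0,0,0,0,-1]]'
python3 - <<'E'
from look import *
from rel import *
rel(np.array([.5036,.1906,.1177]),-.079)
p,s=look("w11","wrist",("jaw_tab","clamp_mouth"))
E
```

```text
time: 11.23
ee_pos: [0.5642, 0.3163, 0.2069]
tcp_rot: [[0.87, -0.075, -0.487], [-0.065, -0.997, 0.037], [-0.488, -0.001, -0.873]]
ft_force: [-0.1, -1.0, 0.0]
opening: 0.0006
time: 11.4
ee_pos: [0.5654, 0.3123, 0.2066]
tcp_rot: [[0.87, -0.078, -0.486], [-0.068, -0.997, 0.037], [-0.487, 0.001, -0.873]]
ft_force: [-0.8, -1.7, -0.7]
opening: -0.0001
t 11.4 tcp in clamp mm [  2.36 126.2  102.95] rot err [ 0.0011 -0.0031 -0.0013] F clamp [-0.3 -1.8 -0.9] open -0.1
tip jaw_tab [([319.5, 213.0], 0.75)]
tip clamp_mouth []
```

View pics/w11.png

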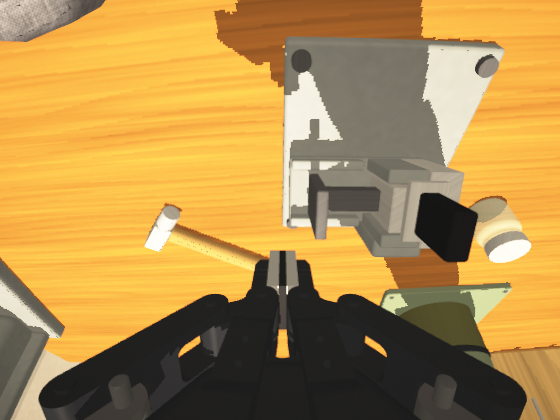

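Run:
```python
from fit import *
import pickle
q,t=pickle.load(open("pics/w11.pkl","rb"))
Rm=Rc(-.079);c=np.array([.5036,.1906,.1177])
for uv in((319.5,213),(316,238),(327,238),(318,190)):
    o,d=ray(q,uv,t);o=Rm.T@(o-c);d=Rm.T@d;print(uv,(1000*(o+d*(.012-o[2])/d[2])).round(1))
cv2.imwrite("pics/w11z.png",cv2.resize(q["color"][140:300,250:400],None,fx=4,fy=4,interpolation=cv2.INTER_CUBIC))
```

```text
(319.5, 213) [ 2.4 94.6 12. ]
(316, 238) [-20.3  96.7  12. ]
(327, 238) [-20.3  87.2  12. ]
(318, 190) [22.2 96.6 12. ]
```

View pics/w11z.png

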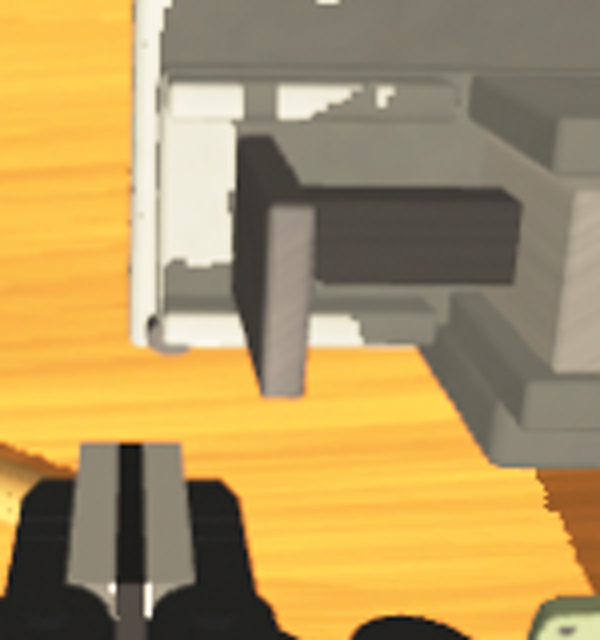

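```bash
python3 -m inch '[[-9.6,0.8,-17.5,0,0,0,-1],[-9.6,0.8,-17.5,0,0,0,-1],[-9.6,0.8,-17.5,0,0,0,-1],[-9.6,0.8,-17.5,0,0,0,-1],[-9.6,0.8,-17.5,0,0,0,-1],[-8,0.6,-14,0,0,0,-1],[0,0,0,0,0,0,-1]]'
python3 - <<'E'
from look import *
from rel import *
rel(np.array([.5036,.1906,.1177]),-.079)
p,s=look("w12","wrist")
cv2.imwrite("pics/w12z.png",cv2.resize(p["color"][120:320,220:470],None,fx=3,fy=3,interpolation=cv2.INTER_CUBIC))
E
```

```text
time: 12.13
ee_pos: [0.508, 0.3158, 0.1045]
tcp_rot: [[0.869, -0.079, -0.488], [-0.07, -0.997, 0.037], [-0.49, 0.002, -0.872]]
ft_force: [-0.1, -0.7, 0.1]
opening: 0.0002
t 12.13 tcp in clamp mm [  1.55 125.11 -14.18] rot err [ 0.002  -0.0056 -0.0001] F clamp [-0.1 -0.7  0. ] open 0.2
```

View pics/w12z.png

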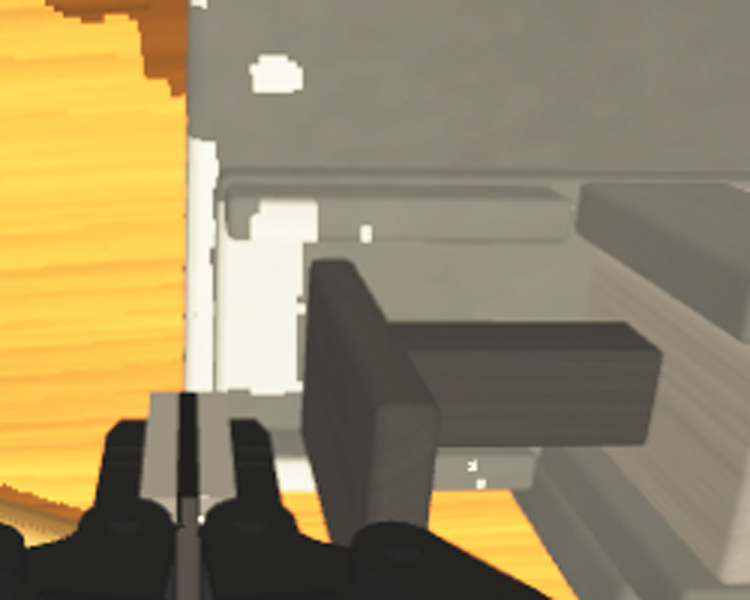

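```bash
python3 -m inch '[[-0.4,-5,0,0,0,0,-1],[-0.4,-5,0,0,0,0,-1],[-0.2,-2,0,0,0,0,-1],[-0.2,-2,0,0,0,0,-1],[0,0,0,0,0,0,-1]]'
python3 -m inch '[[-0.2,-2,0,0,0,0,-1],[-0.2,-2,0,0,0,0,-1],[0,0,0,0,0,0,-1]]'
python3 -c "
from rel import *
rel(np.array([.5036,.1906,.1177]),-.079)"
```

```text
time: 12.6
ee_pos: [0.5089, 0.3021, 0.1064]
tcp_rot: [[0.871, -0.079, -0.485], [-0.07, -0.997, 0.038], [-0.486, 0.0, -0.874]]
ft_force: [-0.1, -0.5, 0.7]
opening: -0.0002
time: 12.85
ee_pos: [0.508, 0.2984, 0.1061]
tcp_rot: [[0.871, -0.079, -0.485], [-0.069, -0.997, 0.038], [-0.487, 0.001, -0.873]]
ft_force: [0.9, 1.2, 1.1]
opening: -0.0003
t 12.85 tcp in clamp mm [  2.08 107.78 -12.16] rot err [ 0.0005 -0.0024 -0.0001] F clamp [0.2 1.3 1.3] open -0.3
```

```bash
python3 -m inch '[[-0.2,-2,0,0,0,0,-1],[0,0,0,0,0,0,-1]]'
python3 -m inch '[[-0.2,-2,0,0,0,0,-1],[0,0,0,0,0,0,-1]]'
python3 -m inch '[[-0.2,-2,0,0,0,0,-1],[0,0,0,0,0,0,-1]]'
python3 -c "
from rel import *
rel(np.array([.5036,.1906,.1177]),-.079)"
```

```text
time: 13.02
ee_pos: [0.5078, 0.2966, 0.106]
tcp_rot: [[0.871, -0.079, -0.485], [-0.069, -0.997, 0.038], [-0.487, 0.0, -0.873]]
ft_force: [1.2, 2.9, 1.4]
opening: 0.0001
time: 13.18
ee_pos: [0.5078, 0.2964, 0.1061]
tcp_rot: [[0.871, -0.079, -0.484], [-0.067, -0.997, 0.041], [-0.486, -0.003, -0.874]]
ft_force: [5.2, 15.1, -0.6]
opening: -0.0002
time: 13.35
ee_pos: [0.5077, 0.2963, 0.1061]
tcp_rot: [[0.872, -0.078, -0.483], [-0.065, -0.997, 0.044], [-0.485, -0.007, -0.874]]
ft_force: [8.9, 27.7, -4.8]
opening: -0.0
t 13.35 tcp in clamp mm [  1.92 105.69 -12.18] rot err [-0.0068  0.0003 -0.0006] F clamp [ 8.2 28.3 -1. ] open -0.0
```

Run:
```python
from look import *
p,s=look("w13","wrist")
cv2.imwrite("pics/w13z.png",cv2.resize(p["color"][120:320,220:470],None,fx=3,fy=3,interpolation=cv2.INTER_CUBIC))
p,s=look("s13","side")
cv2.imwrite("pics/s13z.png",cv2.resize(p["color"][200:360,230:390],None,fx=4,fy=4,interpolation=cv2.INTER_CUBIC))
```

```text
(no output)
```

View pics/w13z.png

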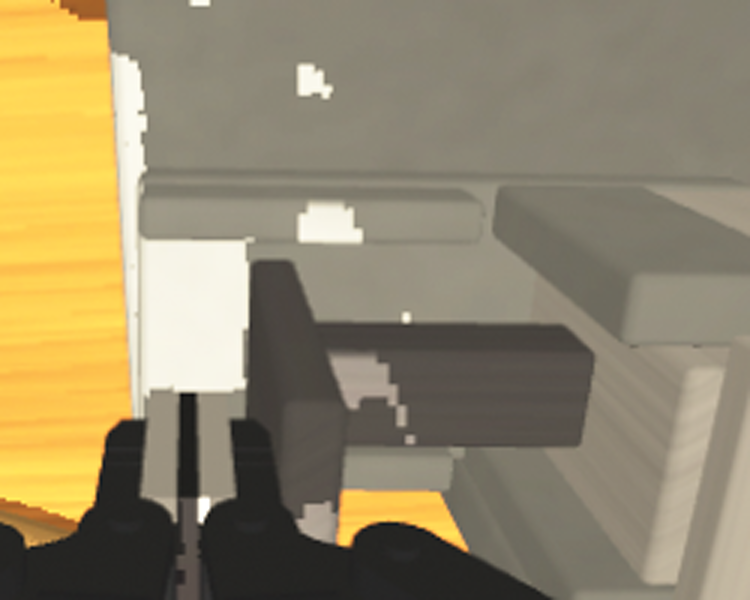

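View pics/s13z.png

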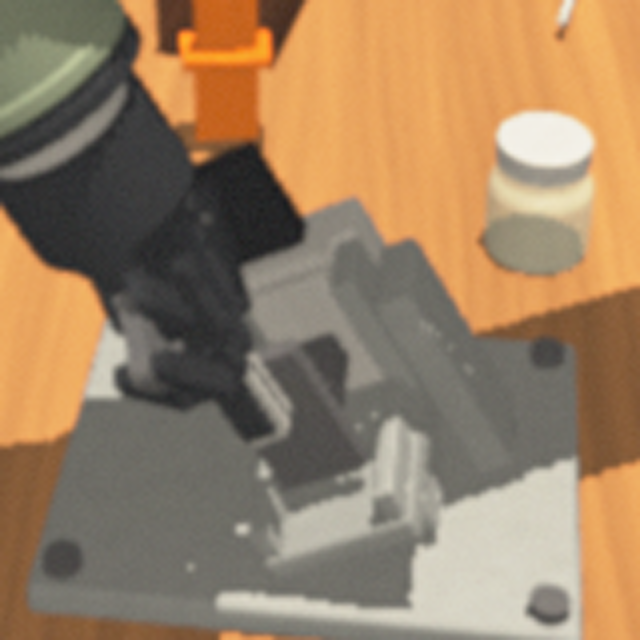

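```bash
python3 -m inch '[[0.6,8,0,0,0,0,-1],[0.9,12,0,0,0,0,-1],[9.6,-0.8,17.5,0,0,0,-1],[9.6,-0.8,17.5,0,0,0,-1],[9.6,-0.8,17.5,0,0,0,-1],[9.6,-0.8,17.5,0,0,0,-1],[9.6,-0.8,17.5,0,0,0,-1],[9.6,-0.8,17.5,0,0,0,-1]]'
python3 -m inch '[[0,0,0,0,0,0,-1],[0,0,0,0,0,0,-1]]'
python3 - <<'E'
from look import *
from rel import *
c=np.array([.5036,.1906,.1177])
rel(c,-.079);Rm=Rc(-.079)
q,t=look("w14","wrist",("jaw_tab","gauge","gauge_handle"))
for d_ in finder.tip_of("jaw_tab",q)[:1]:
    o,d=ray(q,d_["point"],t);o=Rm.T@(o-c);d=Rm.T@d;print((1000*(o+d*(.012-o[2])/d[2])).round(1))
cv2.imwrite("pics/w14z.png",cv2.resize(q["color"][130:300,260:500],None,fx=3.3,fy=3.3,interpolation=cv2.INTER_CUBIC))
p,s=look("s14","side")
cv2.imwrite("pics/s14z.png",cv2.resize(p["color"][200:360,230:390],None,fx=4,fy=4,interpolation=cv2.INTER_CUBIC))
E
```

```text
time: 14.12
ee_pos: [0.5667, 0.3071, 0.212]
tcp_rot: [[0.871, -0.079, -0.486], [-0.07, -0.997, 0.036], [-0.487, 0.002, -0.873]]
ft_force: [0.3, 0.4, 0.7]
opening: 0.0001
time: 14.28
ee_pos: [0.5668, 0.3073, 0.2105]
tcp_rot: [[0.871, -0.079, -0.485], [-0.07, -0.997, 0.037], [-0.487, 0.002, -0.874]]
ft_force: [-0.3, 0.1, -0.1]
opening: 0.0
t 14.28 tcp in clamp mm [  2.05 121.33 107.29] rot err [ 0.0014 -0.0022  0.0002] F clamp [-0.2  0.1 -0.2] open 0.0
tip jaw_tab [([322.3, 215.0], 0.71)]
tip gauge [([415.6, 207.5], 0.87)]
tip gauge_handle [([435.8, 220.5], 0.93)]
[-1.1 86.7 12. ]
```

View pics/w14z.png

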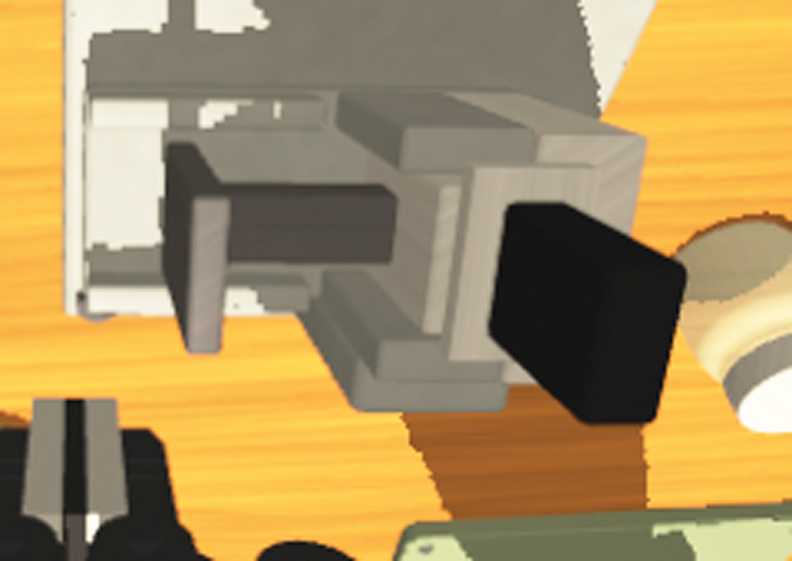

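View pics/s14z.png

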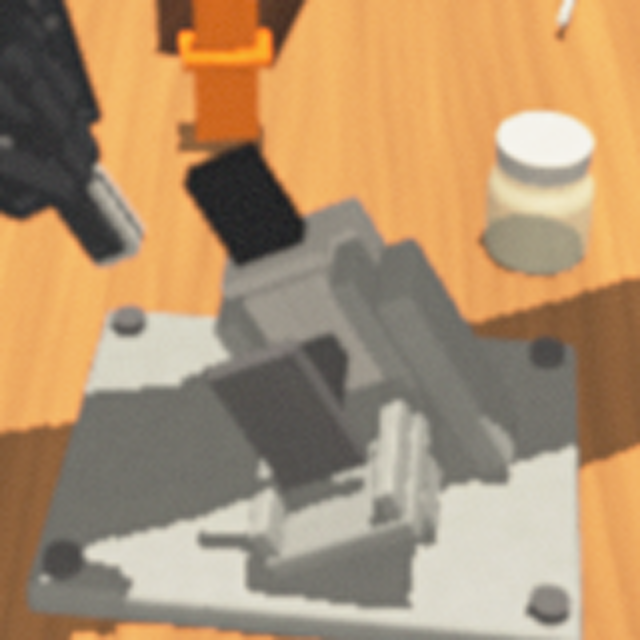

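Run:
```python
from fit import *
import pickle
q,t=pickle.load(open("pics/w14.pkl","rb"))
Rm=Rc(-.079);c=np.array([.5036,.1906,.1177])
f=lambda uv:((uv-[259.5,129.5])*3.3).round(0).tolist()
for dx,dz in((0,0),(.5,1),(.5,2.5)):
  h=[dx,3,dz]
  print(dx,dz,"sh",[f(proj(q,c+Rm@((np.array(m)+h)/1000),t)[0]) for m in((27,17,8),(27,-17,8),(-27,17,8))],"hd",[f(proj(q,c+Rm@((np.array(m)+h)/1000),t)[0]) for m in((19,9,62),(19,-9,62),(-19,9,62),(-19,-9,62))])
print("jaw",[f(proj(q,c+Rm@((np.array(m))/1000),t)[0]) for m in((36,-30,0),(36,0,0))])
```

```text
0 0 sh [[469.0, 173.0], [598.0, 174.0], [445.0, 367.0]] hd [[603.0, 268.0], [687.0, 268.0], [574.0, 433.0], [654.0, 432.0]]
0.5 1 sh [[471.0, 172.0], [601.0, 173.0], [446.0, 367.0]] hd [[606.0, 267.0], [690.0, 267.0], [577.0, 433.0], [657.0, 433.0]]
0.5 2.5 sh [[473.0, 173.0], [604.0, 174.0], [448.0, 369.0]] hd [[610.0, 269.0], [695.0, 269.0], [580.0, 437.0], [660.0, 436.0]]
jaw [[647.0, 134.0], [536.0, 133.0]]
```

```bash
python3 -c "
from bench import env
print(env.job_done(), env.read_state()['time'])"
```

```text
the job is handed in; nothing more can be done
the job is handed in; nothing more can be done
```

The flat-handled gauge is home in the clamp with the sliding jaw closed on it, and I handed the job in at about 14 s of robot time. The hand-in reports no verdict.

**What I did:** I took the gauge from its rack slot and slid its blade down into the leaning clamp. I pushed it onto the jaws until it stopped hard at 38 N, then let go. I closed the sliding jaw by its tab until it stopped firmly on the blade at about 28 N, and backed the arm clear.

**What the last checks showed:**
- **Jaw:** the tab measured 86.7 mm from the fixed jaw's face, against 87 mm expected for the 6 mm blade. It started at about 94.6 mm.
- **Gauge:** its shoulder and handle in the picture lie within about 3 pixels of where the home pose puts them.
- **Arm:** no contact force remained.
- **Other gauges:** the knob and T-handle gauges were still in the rack in the last picture I took of it, just after lifting the flat one out. I did not look at the rack again. The arm never went near the orange look-alike after that.

**One small disagreement:** at the hard stop the tool read about 2 mm higher than my first estimate of the jaw tops. Better measurement of the jaw corners explained roughly half of that. The rest is within the 2 mm calibration error, and the final picture agreed with the gauge being fully seated.

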